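# Lay out the blending bench

## Task

Lay out the bench for the next blend: pick up the rake and comb the stirring rods in the tray with it until each lies flat in a groove, without touching the rods with the gripper, and stand the rake back upright on the middle of its mat. Lift the top square cup off the nested stack without dragging up or shifting the cups below, and stand it upright in the middle of the scale's pan; turn the squat jar so that its label squarely faces the scanner window, standing in the middle of the scanner's round spot. Do not knock over or shift the graduated cylinders or the dropper bottle.

Things in the scene. Friction and masses are not known exactly. Their poses are not given: they have to be found in the camera images.
- tray: Fixed wooden rod tray, 156 (x) x 216 mm (y). Origin: centre of its underside, z up. Eight V-grooves along its x, 136 mm long, 25 mm apart, at y = -87.5, -62.5 .. +87.5 mm; floors 12 mm, ridge tops 21 mm above the origin. The walls at x = +-68 to 78 mm are 37 mm high; the walls at y = +-100 to 108 mm only 27 mm, so a rake can be drawn in over them.
- tray_sweep (a point): point 30 mm above the tray's origin: height for the tine tips when combing. With the tine row along the grooves and moved across them (along tray y), the rake passes over settled rods (centre 19, top 26 mm above the tray's origin) and pushes loose ones (centre 28, top 35 mm or more) until each turns parallel and drops into an empty groove.
- tray_end (a point): top middle of the low wall at the tray's +y end (y = +104 mm, 27 mm high); the -y end is alike. A rod pushed hard against a low wall can climb out over it. A rod may stay jammed: lift the rake and comb from the other end.
- rake: Rake, 0.16 kg, standing by itself on its tines. Origin: middle of the tine tips, z up. Seven flat tines (11 mm gaps) in a row along x (116 mm overall), each 30 mm long in y, 25 mm tall, under a steel bar 20 mm wide. Upright black handle in the middle, 36 to 110 mm above the tips, 30 mm in x, 24 mm in y: grip it across its y from above. A half turn leaves it the same.
- rake_tips (a point): the rake's origin point: middle of the row of tine tips.
- rake_mat: The rake's place: a thin dark rubber mat, 160 x 90 mm, 1 mm thick, flat on the table. Origin: its centre. x along its long side.
- scanner: Fixed label scanner. Origin: centre of its round standing spot (a flat mark on the table, 88 mm white disc in a 104 mm grey ring). The scanner block, 100 mm wide, 70 mm deep, 48 mm high, stands on the +y side of the origin with its dark glass window facing the spot, 70 mm from the origin.
- jar: Squat brown jar with a wide black lid. Origin: centre of its underside, z up. Body 76 mm diameter, 50 mm high; lid 60 mm diameter from 50 to 74 mm: grip the lid. 0.2 to 0.4 kg. A white paper label is on its +x side only (about 80 degrees of the round), with a 16 mm wide paper tab running up over the lid to its centre.
- jar_label (a point): middle of the label, on the jar's +x side, 38 mm from its axis and 23 mm above its underside.
- scale: Fixed white kitchen scale, 150 x 130 mm, 22 mm high. Origin: centre of its underside.
- scale_pan (a point): centre of the top of the scale's round steel pan (108 mm diameter), 12 mm from the scale's origin along its x, 30 mm above the table.
- cup_top: Uppermost of three equal white square cups nested upright. Origin: centre of its underside, z up, x and y square to its sides. 78 mm tall, rim 60 x 60 mm, foot 34 x 34 mm, wall 3.5 mm, floor 28 mm thick, 30 g. It stands 28 mm above the next cup (1 mm gap between walls), so only the top 28 mm of its outside is free; fingers deeper than that catch the next cup's rim.
- cup_middle: The cup below the top one, loose; same size; its origin 28 mm above that of the lowest cup.
- cup_bottom: The lowest cup of the stack, fixed to the table as the holder; same size.
- cylinder1: Bystander: graduated cylinder, 166 mm tall, 26 mm diameter on a 60 mm foot. Origin: centre of its underside.
- cylinder2: Bystander: another graduated cylinder like it.
- dropper: Bystander: small brown dropper bottle, 36 mm diameter, 100 mm tall. Origin: centre of its underside.
- rod1: Smooth, polished wooden stirring rod, 120 mm long, 14 mm diameter, round ends, 20 g. Origin: its middle; x along its length. Starts lying askew in the tray; may be absent.
- rod2: Smooth, polished wooden stirring rod, 120 mm long, 14 mm diameter, round ends, 20 g. Origin: its middle; x along its length. Starts lying askew in the tray; may be absent.
- rod3: Smooth, polished wooden stirring rod, 120 mm long, 14 mm diameter, round ends, 20 g. Origin: its middle; x along its length. Starts lying askew in the tray; may be absent.
- rod4: Smooth, polished wooden stirring rod, 120 mm long, 14 mm diameter, round ends, 20 g. Origin: its middle; x along its length. Starts lying askew in the tray; may be absent.
- rod5: Smooth, polished wooden stirring rod, 120 mm long, 14 mm diameter, round ends, 20 g. Origin: its middle; x along its length. Starts lying askew in the tray; may be absent.
Things that resemble listed ones, but are neither listed nor needed, are in the scene too. Leave any yellow look-alike of the rake alone.

How it is judged:
By the outcome, as a careful person would: the job done as asked, in the order asked, and still so for the second after the job is handed in, with the robot touching nothing.
Of rod1, rod2, rod3, rod4, rod5 only 3 to 5 are there at a start; the rules pass over those that are not, and their reading is None.
At some moment in a run one of jar may be knocked a few centimetres aside while the robot is not near it.
It also fails if it takes over 200 s, if anything falls off the work surface, if the arm or the gripper's body presses on something with over 40 N, if the wrist force passes 120 N, or if a joint passes its speed limit or range.

## Robot

A 6-joint arm with a two-finger parallel gripper is mounted at the origin on the work surface. World frame = base frame: x ahead of the robot, y to its left, z up, the work surface at z = 0. Lengths are in m, angles in rad, forces in N, time in s.
With the tool pointing down it reaches from about 0.35 to 0.85 m from the base axis. Payload 8.1 kg.
Tool frame: the origin (TCP) lies at the very end of the fingers, on their centre line; the grasp point (between the pads) lies 19 mm behind it (manip.tcp_to_grasp is the distance from the TCP to the grasp point, in m); z points along the fingers, y is the line along which they close (so a half turn about z gives the same grasp; the last joint's range is limited). The gripper opens to 85 mm and grips with 20 to 120 N. Pads are 22 mm wide; open, the fingers measure 114 mm over their backs; the gripper's body (76 mm by 85 mm) begins 54 mm behind the grasp point. The pads swing forward as they close: fully open they stand 13 mm farther back than shut.
Start: joints at [1.199, 0.13, 1.488, -0, 1.523, -0.085], TCP at [0.17, 0.576, 0.231] pointing down, gripper open.
Joint ranges: [-2.96, 2.96], [-0.89, 2.26], [0.02, 2.5], [-1.34, 4.48], [0, 2.73], [-2.66, 2.66]. Speed limits (rad/s): [2.39, 2.39, 2.79, 3.14, 3.14, 3.14].

## Interface

Orientations are given as a unit quaternion [w, x, y, z].
In Python, from plant import manip gives the robot as it stands.
- The arm moves only by the tool send_rows, never from a script. Its argument "commands" is text: rows parted by semicolons, each of 7 numbers parted by spaces: the shift along the world's x, y, z in mm, then the turn, a rotation vector about the world's x, y, z in rad, then the closure in counts, from 0 (fully open) to 255 (shut). In form: x y z ax ay az claw; .... A call has 1 to 12 rows; each row is the pose to reach, as a shift and turn from the pose commanded when the call began; what a row does not reach only later rows make up. A row lasts 1/12 s, in which the tool goes at most 41.7 mm and 7.16 degrees, less where a joint would pass 70% of its speed; a pose out of reach is approached as far as the arm can. A call with a gripper value outside its range is refused whole. The fingers move at their own pace and stop on an object; "grip_force" is the grip in N (left out, the last holds). Time passes only in rows, so rows that repeat a pose let the fingers close. It gives the time, the measured TCP pose, the force, the opening and the grip force at its end, in the units of the state.
- manip.state(): the state, without advancing time (a new reading comes with each control period).
- manip.camera(name): name is "side" or "top" or "wrist"; returns a dict with "color" (400x640x3 uint8, red, green, blue), "z_map" (400x640 float32, m along the optical axis (not along the pixel's ray), 0 where there is no reading), "fx", "fy", "cx", "cy" (pixels), "pose" (4x4, takes a point from camera to world coordinates); the wrist camera has in their place "mount" (4x4, takes a point from camera to tool coordinates, whose origin is the TCP and whose axes are the flange's). Camera axes: x right, y down, z forward; pixel columns grow to the right and rows downward; lengths in m; the calibration is good to about 2 mm. A picture is of the moment at which its call begins: read the wrist's pose just before it.
- manip.hand_in(): hands the job in; it is judged then, once.
The state is a dict: "t": time; "qpos": joint angles; "qvel": joint speeds; "joint_efforts": joint torques, N m; "tcp_pos": TCP position; "orientation": TCP orientation; "force": force on the tool from outside, world axes, zero at the start; "ft_torque": the same for the moment, N m; "gripper_width": opening from 0.0 (shut) to 1.0 (fully open); "finger_force": force on a finger pad.
Only numpy, scipy, OpenCV 4.12 (cv2) and the standard library are available. Lean on these libraries where they do the work, as an engineer would, in place of code of your own. Each camera call takes 0.05 s, during which the arm holds its last target. There are 200 camera calls.

## Working session

There is one attempt and no reset: what is moved stays moved. The work goes in short steps, Python scripts to look and compute and a tool call to move; the robot and the scene stay as the last step left them, time stands still between calls to the robot, and variables do not carry over. Pictures are saved under pics/ and viewed, at most 14 in all, crops included, and the job is handed in when it is done.

Besides the shell and the picture viewer there is one more tool, called as name(argument=value, ...) on one line, values as JSON. send_rows: Moves the arm, as the interface text tells. Its arguments: {"type":"object","properties":{"commands":{"type":"string"},"grip_force":{"type":"number"}},"required":["commands"]}

```bash
ls; mkdir -p pics
cat > h.py <<'E'
import numpy as np, cv2
from plant import manip
from scipy.spatial.transform import Rotation as R
def cam(n):
    s=manip.state(); c=manip.camera(n)
    if n=='wrist':
        T=np.eye(4);q=s['orientation'];T[:3,:3]=R.from_quat([q[1],q[2],q[3],q[0]]).as_matrix();T[:3,3]=s['tcp_pos']
        c['pose']=T@c['mount']
    return c
def save(c,f,crop=None,k=1):
    im=c['color'][:,:,::-1]
    if crop: im=im[crop[1]:crop[3],crop[0]:crop[2]]
    cv2.imwrite('pics/'+f,cv2.resize(im,None,fx=k,fy=k))
def ray(c,u,v,z):
    d=c['pose'][:3,:3]@np.array([(u-c['cx'])/c['fx'],(v-c['cy'])/c['fy'],1]);o=c['pose'][:3,3]
    return o+d*(z-o[2])/d[2]
def cloud(c):
    v,u=np.mgrid[:400,:640];z=c['z_map'];P=np.stack([(u-c['cx'])/c['fx']*z,(v-c['cy'])/c['fy']*z,z],-1)
    P=P@c['pose'][:3,:3].T+c['pose'][:3,3];P[z==0]=np.nan
    return P
def st():
    s=manip.state();q=s['orientation'];Rm=R.from_quat([q[1],q[2],q[3],q[0]]).as_matrix()
    print('t',round(s['t'],2),'tcp',np.round(np.array(s['tcp_pos'])*1000,1),'yaxis deg',np.round(np.degrees(np.arctan2(Rm[1,1],Rm[0,1])),1),'z',np.round(Rm[:,2],3),'F',np.round(s['force'],1),'w',round(s['gripper_width'],3),'ff',s['finger_force'],'q',np.round(s['qpos'],2))
E
python3 - <<'E'
from h import *
st()
for n in('top','side'):
    c=cam(n); save(c,n+'0.png',None,1.25); print(np.round(c['pose'],3).tolist(),c['fx'],c['cx'],c['cy']); np.savez(n+'0.npz',**c)
c=cam('wrist');print(np.round(c['mount'],3).tolist(),c['fx']);print(manip.tcp_to_grasp)
E
```

```text
pics
t 0.0 tcp [169.5 575.  230.2] yaxis deg 73.6 z [-0.001 -0.002 -1.   ] F [-0.4  0.2 -0. ] w 0.999 ff 0.0 q [ 1.2   0.13  1.49  0.    1.52 -0.09]
[[0.03, -0.998, 0.046, 0.5], [-0.999, -0.031, -0.027, 0.107], [0.029, -0.045, -0.999, 1.345], [0.0, 0.0, 0.0, 1.0]] 435.47153662854095 321.96107389281195 198.8446658457349
[[0.993, -0.08, 0.09, 0.451], [-0.12, -0.638, 0.761, -0.759], [-0.004, -0.766, -0.642, 0.791], [0.0, 0.0, 0.0, 1.0]] 457.854992393908 323.17319672447934 195.80104687788943
[[-0.001, -0.958, -0.285, 0.073], [1.0, -0.001, -0.0, -0.0], [-0.0, -0.285, 0.958, -0.142], [0.0, 0.0, 0.0, 1.0]] 299.08547612374144
0.0187
```

View pics/top0.png

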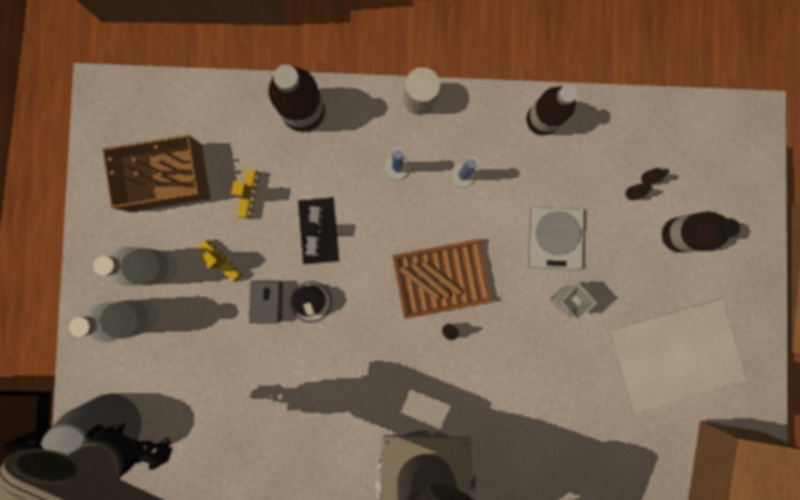

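View pics/side0.png

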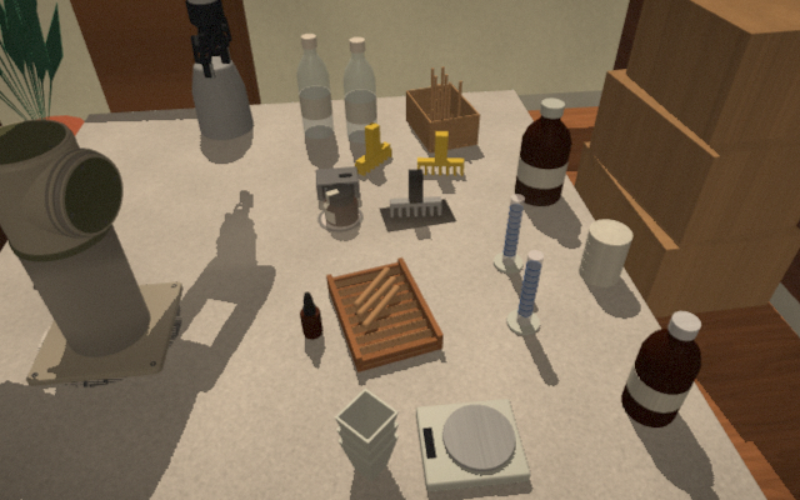

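The top view (800 px scale) shows the rake on its mat at (319,230), the tray at (443,278) with askew rods at its +y end, the scale at (557,238) and the cups at (573,300). The jar is on or near the spot at (311,300), the cylinders are at (398,160) and (466,172), and the dropper is at (451,331). The yellow rakes are decoys.

```bash
cat > m.py <<'E'
from h import *
c=dict(np.load('top0.npz'));P=cloud(c)
rgb=c['color'].astype(int)
def reg(name,box,zlo,zhi,extra=None):
    u0,v0,u1,v1=[int(x/1.25) for x in box]
    m=np.zeros((400,640),bool);m[v0:v1,u0:u1]=1
    m&=(P[...,2]>zlo)&(P[...,2]<zhi)
    if extra is not None:m&=extra
    p=P[m]
    if len(p)<5:print(name,len(p));return
    r=cv2.minAreaRect((p[:,:2]*1000).astype(np.float32))
    print(name,len(p),'mean',np.round(p.mean(0)*1000,1),'rect',np.round(r[0],1),np.round(r[1],1),round(r[2],1))
reg('tray',(385,235,500,325),.012,.06)
reg('rods?',(400,250,490,310),.029,.06)
reg('scale',(520,200,595,275),.015,.05)
reg('pan',(520,200,595,275),.026,.05)
reg('cup',(545,275,605,325),.10,.2)
reg('cupall',(545,275,605,325),.03,.2)
reg('jarlid',(290,275,340,330),.06,.1)
reg('block',(240,275,292,330),.03,.07)
reg('mat',(290,190,350,270),-.01,.01,rgb.sum(-1)<120)
reg('rakebar',(295,195,345,270),.015,.06)
reg('rakeh',(295,195,345,270),.08,.15)
reg('cyl1',(380,140,420,185),.1,.2)
reg('cyl2',(450,145,490,190),.1,.2)
reg('drop',(435,315,470,345),.05,.15)
reg('table',(100,400,200,430),-.05,.05)
E
python3 m.py
```

```text
tray 3147 mean [492.1 -23.9  23.5] rect [475.5 -28.1] [192.5 217.5] 12.4
rods? 732 mean [482.3 -11.6  34.6] rect [489.6 -32.1] [141.7 214.8] 1.8
scale 2025 mean [ 600.6 -302.5   25.5] rect [ 601.5 -304.6] [131.7 150.3] 89.7
pan 951 mean [ 611.  -305.5   29.9] rect [ 600.9 -302.9] [122.2 145.9] 88.6
cup 355 mean [ 450.3 -323.8  120.7] rect [ 450.3 -320.2] [61.2 61. ] 43.6
cupall 656 mean [ 450.4 -320.9  102.7] rect [ 450.2 -320. ] [61.3 61.4] 43.2
jarlid 346 mean [430.5 294.1  73.7] rect [429.9 294.9] [58.5 57.6] 88.7
block 849 mean [426.  395.   47.3] rect [425.3 396.3] [100.1  72.4] 1.0
mat 858 mean [600.3 272.    0.7] rect [601.2 279.5] [152.2  83.5] 7.0
rakebar 253 mean [597.8 288.6  33.8] rect [599.  290.4] [ 30.9 115.8] 86.7
rakeh 107 mean [598.2 288.8 107.8] rect [598.5 290. ] [24.1 28.7] 88.1
cyl1 119 mean [761.5  93.2 151.7] rect [764.4  92.9] [25.3 24.8] 65.7
cyl2 120 mean [747.2 -68.3 152.2] rect [750.1 -70.6] [25.8 25.4] 42.8
drop 111 mean [367.3 -45.4  67.2] rect [365.4 -47.1] [33.9 31.4] 46.7
table 1412 mean [146.9 635.5   4.9] rect [144.9 640. ] [185.9  78.5] 88.0
```

send_rows(commands="420 -287 -10 0 0 0.23 0;420 -287 -10 0 0 0.23 0;420 -287 -10 0 0 0.23 0;420 -287 -10 0 0 0.23 0;420 -287 -10 0 0 0.23 0;420 -287 -10 0 0 0.23 0;420 -287 -10 0 0 0.23 0;420 -287 -10 0 0 0.23 0;420 -287 -10 0 0 0.23 0;420 -287 -10 0 0 0.23 0;420 -287 -10 0 0 0.23 0;420 -287 -10 0 0 0.23 0", grip_force=80)

```text
t: 1.15
tcp_pos: [0.5818, 0.2932, 0.2211]
orientation: [-0.0, 0.028, 1.0, -0.0]
force: [0.6, 1.0, 0.2]
gripper_width: 1.001
finger_force: 0.0
```

Run:
```python
from h import *
st();c=cam('wrist');save(c,'w1.png');np.savez('w1.npz',**c)
P=cloud(c)
def reg(n,m):
    p=P[m];r=cv2.minAreaRect((p[:,:2]*1000).astype(np.float32));print(n,len(p),np.round(p.mean(0)*1000,1),np.round(r[0],1),np.round(r[1],1),round(r[2],1))
near=np.hypot(P[...,0]-.598,P[...,1]-.289)<.12
reg('handle',near&(P[...,2]>.09)&(P[...,2]<.12));reg('bar',near&(P[...,2]>.02)&(P[...,2]<.05))
dark=c['color'].astype(int).sum(-1)
m=near&(abs(P[...,2])<.012)&(dark<130);reg('mat',m)
# tray from top
c=dict(np.load('top0.npz'));P=cloud(c);u=(np.arange(640)[None]>300)&(np.arange(640)[None]<402)
v=(np.arange(400)[:,None]>185)&(np.arange(400)[:,None]<258)
m=((P[...,2]>.011)&u&v&(np.hypot(P[...,0]-.37,P[...,1]+.045)>.03)).astype(np.uint8)
n,l,s,ce=cv2.connectedComponentsWithStats(m);i=1+s[1:,4].argmax();reg('tray',cv2.erode((l==i).astype(np.uint8),np.ones((3,3)))>0)
```

```text
t 1.15 tcp [581.8 293.2 221.1] yaxis deg 86.7 z [-0. -0. -1.] F [0.6 1.  0.2] w 1.001 ff 0.0 q [ 0.39  0.27  1.34  0.    1.52 -1.13]
handle 997 [595.5 290.1 107.6] [597.5 289.9] [24.  30.7] 87.1
bar 1193 [576.5 291.3  33.1] [597.6 290. ] [ 29.7 116.3] 87.4
mat 4507 [ 5.983e+02  2.702e+02 -1.000e-01] [605.8 276.1] [149.9  83.1] 6.7
tray 1791 [491.1 -22.7  25.2] [493.3 -24. ] [149.1 210.2] 12.5
```

View pics/w1.png

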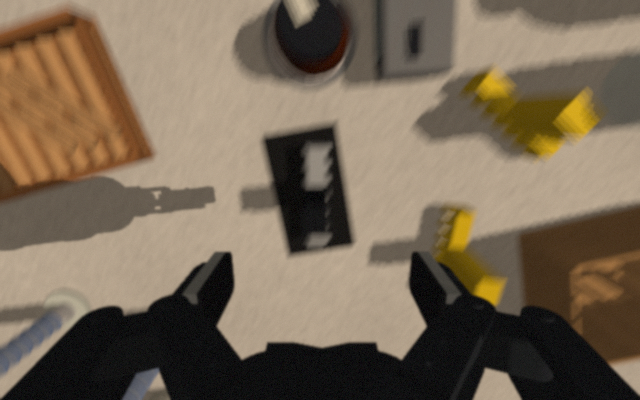

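Run:
```python
from h import *
c=dict(np.load('w1.npz'))
p=[ray(c,*q,.001)[:2]*1000 for q in [(263,140),(335,123),(353,242),(290,255)]]
p=np.array(p);print(np.round(p,1),p.mean(0))
for i in range(4):
    d=p[(i+1)%4]-p[i];print(np.hypot(*d),np.degrees(np.arctan2(d[1],d[0])))
m=(c['color'].max(-1)<45).astype(np.uint8);m[255:]=0;m[:115]=0;m[:,:255]=0;m[:,360:]=0
q=np.argwhere(m)[:,::-1];h=cv2.convexHull(q.astype(np.float32))[:,0]
w=np.array([ray(c,*a,.001)[:2]*1000 for a in h],np.float32);print(cv2.minAreaRect(w))
```

```text
[[536.7 226.2]
 [522.  312.6]
 [674.8 329.5]
 [688.8 245.1]] [605.58017148 278.34374019]
87.60871312869139 99.62432513410798
153.69844766774568 6.316218393210789
85.52688415749812 -80.55114389295959
153.33068945259225 -172.91262636893242
((605.4913330078125, 276.784423828125), (148.55044555664062, 81.3270492553711), 6.971242427825928)
```

send_rows(commands="5 -4 -30 0 0 0 0;10 -4 -90 0 0 0 0;16 -4 -130 0 0 0 0;16 -4 -152 0 0 0 0;16 -4 -152 0 0 0 0;16 -4 -152 0 0 0 0")

```text
t: 1.7
tcp_pos: [0.5938, 0.2897, 0.0661]
orientation: [-0.003, 0.028, 1.0, -0.001]
force: [0.3, 0.9, 1.5]
gripper_width: 1.001
finger_force: 0.0
```

send_rows(commands="0 0 0 0 0 0 255;0 0 0 0 0 0 255;0 0 0 0 0 0 255;0 0 0 0 0 0 255;0 0 0 0 0 0 255;0 0 0 0 0 0 255;0 0 0 0 0 0 255;0 0 0 0 0 0 255", grip_force=80)

```text
t: 2.37
tcp_pos: [0.5977, 0.2909, 0.0716]
orientation: [0.001, 0.028, 1.0, 0.0]
force: [-1.8, -0.6, 7.1]
gripper_width: 0.269
finger_force: 78.9
```

send_rows(commands="0 0 20 0 0 0 255;0 0 60 0 0 0 255;0 0 95 0 0 0 255;0 0 95 0 0 0 255;0 0 95 0 0 0 255")

```text
t: 2.78
tcp_pos: [0.5987, 0.2917, 0.1688]
orientation: [0.003, 0.028, 1.0, 0.001]
force: [0.1, 0.5, -2.1]
gripper_width: 0.269
finger_force: 78.4
```

Run:
```python
from h import *
st()
c=cam('top');np.savez('top1.npz',**c);P=cloud(c)
c2=cam('wrist');np.savez('w2.npz',**c2)
save(c,'t1.png',(305,180,405,270),6)
m=np.zeros((400,640),bool);m[150:220,232:275]=1
m&=(P[...,2]>.01)&(P[...,2]<.25)
near=(abs(P[...,0]-.598)<.08)&(abs(P[...,1]-.28)<.06)
d=near&(abs(P[...,2])<.01)&(c['color'].max(-1)<45)
p=P[d];print(len(p),cv2.minAreaRect((p[:,:2]*1000).astype(np.float32)))
P2=cloud(c2);n2=(abs(P2[...,0]-.598)<.1)&(abs(P2[...,1]-.28)<.08)&(P2[...,2]>.05)&(P2[...,2]<.14)&(c2['color'].min(-1)>80)
p=P2[n2];print(len(p),p.mean(0),cv2.minAreaRect((p[:,:2]*1000).astype(np.float32)))
```

```text
t 2.78 tcp [598.7 291.7 168.8] yaxis deg 86.7 z [ 0.007  0.003 -1.   ] F [ 0.1  0.5 -2.1] w 0.269 ff 78.3799159526825 q [ 0.38  0.33  1.37  0.    1.43 -1.14]
421 ((600.6530151367188, 275.5780029296875), (152.06515502929688, 80.05516815185547), 2.267023801803589)
2799 [0.56033363 0.29295655 0.12727767] ((566.675537109375, 292.4752197265625), (29.228605270385742, 54.32175064086914), 86.80523681640625)
```

View pics/t1.png

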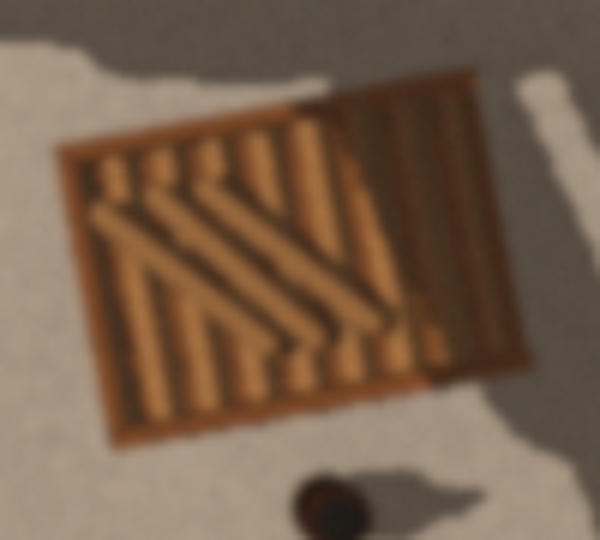

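The crop shows three askew rods in the tray's +y half, from (100,210) to (390,325). The tray corners are at (60,147), (473,68), (533,367) and (115,447). The -y half is empty.

Run:
```python
from h import *
c=dict(np.load('top1.npz'))
px=[(60,147),(473,68),(533,367),(115,447)]
p=np.array([ray(c,305+a/6,180+b/6,.032)[:2]*1000 for a,b in px]);print(np.round(p,1),p.mean(0))
for i in range(4):
    d=p[(i+1)%4]-p[i];print(np.hypot(*d),np.degrees(np.arctan2(d[1],d[0])))
P=cloud(c)
a=np.radians(9.7);R2=np.array([[np.cos(a),-np.sin(a)],[np.sin(a),np.cos(a)]])
ctr=p.mean(0)/1000;L=(P[...,:2]-ctr)@R2
print('heights along tray y');
for y in range(-110,115,5):
    m=(abs(L[...,1]-y/1000)<.003)&(abs(L[...,0])<.06);print(y,np.round(np.nanmedian(P[m][:,2])*1000,1),end=' | ')
for y in range(-90,90,4):pass
print()
for x in range(-90,92,4):
    m=(abs(L[...,0]-x/1000)<.003)&(L[...,1]<0.0)&(L[...,1]>-.09);print(x,np.round(np.nanmedian(P[m][:,2])*1000,1),end=' | ')
```

```text
[[ 543.    91.9]
 [ 589.4 -115.6]
 [ 439.5 -149.5]
 [ 393.7   59.8]] [491.39442742 -28.35658414]
212.6573267991135 -77.40606598885638
153.5810131942198 -167.2709448568191
214.25053367546943 102.35509835329593
152.69243942581784 12.132705425363499
heights along tray y
-110 0.6 | -105 25.4 | -100 26.0 | -95 20.3 | -90 14.7 | -85 12.2 | -80 13.3 | -75 17.6 | -70 19.1 | -65 14.8 | -60 12.4 | -55 13.3 | -50 17.8 | -45 18.2 | -40 14.7 | -35 12.8 | -30 13.9 | -25 18.3 | -20 18.9 | -15 15.1 | -10 13.3 | -5 14.8 | 0 19.7 | 5 21.0 | 10 17.3 | 15 14.0 | 20 19.3 | 25 29.5 | 30 29.5 | 35 25.9 | 40 28.0 | 45 18.7 | 50 20.8 | 55 21.3 | 60 16.9 | 65 14.4 | 70 13.9 | 75 18.6 | 80 19.5 | 85 15.0 | 90 12.2 | 95 14.2 | 100 18.6 | 105 25.5 | 110 26.0 | 
-90 0.6 | -86 -0.1 | -82 -0.2 | -78 0.1 | -74 35.9 | -70 37.4 | -66 37.0 | -62 21.0 | -58 14.2 | -54 14.4 | -50 14.0 | -46 14.8 | -42 15.8 | -38 16.6 | -34 17.2 | -30 17.1 | -26 16.0 | -22 16.5 | -18 17.1 | -14 16.8 | -10 17.4 | -6 17.3 | -2 16.3 | 2 14.0 | 6 15.2 | 10 14.8 | 14 14.7 | 18 14.9 | 22 14.7 | 26 14.5 | 30 14.5 | 34 14.4 | 38 15.1 | 42 15.1 | 46 14.8 | 50 14.0 | 54 14.3 | 58 15.1 | 62 14.4 | 66 13.9 | 70 14.5 | 74 34.7 | 78 36.2 | 82 35.8 | 86 0.7 | 90 0.0 |
```

Run:
```python
from h import *
P=cloud(dict(np.load('top1.npz')))
for deg in(12.0,12.5,13):
    a=np.radians(deg);R2=np.array([[np.cos(a),-np.sin(a)],[np.sin(a),np.cos(a)]])
    ctr=np.array([.4935,-.0265]);L=(P[...,:2]-ctr)@R2*1000;z=P[...,2]
    def edge(ax,oth,lo,hi,s,h): # outer edge of walls
        m=(abs(L[...,oth]-(lo+hi)/2)<(hi-lo)/2)&(z>h)&(abs(L[...,ax])<125)
        return s*np.percentile(s*L[...,ax][m],99.5)
    print(deg,[[round(float(edge(0,1,b,b+50,s,.034)),1) for b in(-100,-50,0,50)] for s in(1,-1)],[[round(float(edge(1,0,b,b+40,s,.02)),1) for b in(-60,-20,20)] for s in(1,-1)])
    print([round(float(np.nanmedian(L[...,0][(z>.033)&(L[...,0]*s>60)&(abs(L[...,0])<90)&(abs(L[...,1]-b)<25)])),1) for s in(1,-1) for b in(-75,-25,25,75)])
```

```text
12.0 [[78.8, 78.4, 77.8, 77.6], [-76.9, -124.4, -124.9, -78.0]] [[109.3, 109.7, 109.8], [-105.6, -105.4, -105.0]]
[74.1, 73.4, 72.8, 72.8, -71.6, -72.4, -72.7, -72.8]
12.5 [[78.2, 78.2, 77.9, 78.1], [-77.4, -123.9, -124.8, -77.2]] [[109.6, 109.7, 109.5], [-105.3, -105.4, -105.4]]
[73.5, 73.5, 73.0, 73.3, -72.4, -72.5, -72.6, -72.1]
13 [[77.6, 78.0, 78.1, 78.7], [-78.0, -124.0, -124.7, -76.5]] [[109.9, 109.7, 109.1], [-105.0, -105.3, -105.8]]
[72.9, 73.3, 73.3, 74.2, -72.9, -72.9, -72.4, -71.5]
```

send_rows(commands="-20 -25 0 0 0 0.04 255;-50 -60 0 0 0 0.1 255;-75 -95 0 0 0 0.16 255;-100 -130 0 0 0 0.22 255;-125 -160 0 0 0 0.276 255;-135 -178 0 0 0 0.276 255;-135 -178 0 0 0 0.276 255;-135 -178 0 0 0 0.276 255;-135 -178 0 0 0 0.276 255")

```text
t: 3.63
tcp_pos: [0.4611, 0.1129, 0.1634]
orientation: [-0.001, -0.109, 0.994, 0.0]
force: [0.3, 0.9, -1.0]
gripper_width: 0.269
finger_force: 78.8
```

Run:
```python
from h import *
st()
c=cam('side');save(c,'s1.png',(120,60,440,300),2)
c=cam('top');P=cloud(c);s=manip.state();t=s['tcp_pos']
# mat seen from top now
near=(abs(P[...,0]-.603)<.1)&(abs(P[...,1]-.278)<.07)
d=(near&(abs(P[...,2])<.01)&(c['color'].max(-1)<50)).astype(np.uint8)
p=P[d>0];print(len(p),np.round(p.mean(0)*1000,1),cv2.minAreaRect((p[:,:2]*1000).astype(np.float32)))
save(c,'t2.png',(190,110,300,260),4)
```

```text
t 3.63 tcp [461.1 112.9 163.4] yaxis deg 102.5 z [-0.002  0.    -1.   ] F [ 0.3  0.9 -1. ] w 0.269 ff 78.79220008850098 q [ 0.13 -0.17  1.91  0.    1.4  -1.66]
1313 [600.5 280.    0.8] ((601.0267944335938, 279.9139099121094), (152.2714080810547, 82.8783187866211), 6.825758457183838)
```

View pics/s1.png

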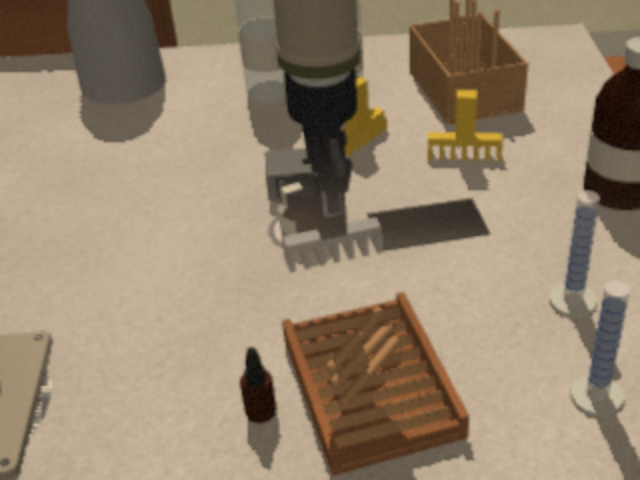

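View pics/t2.png

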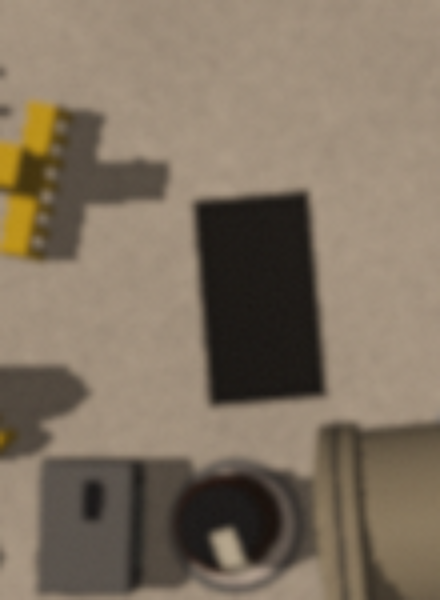

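Clean view of the mat at (260,300) gives its centre at (601,280) and yaw 6.8°. The rake hangs level. The jar's tab points to about (232,550), roughly world -x.

send_rows(commands="2 0 -30 0 0 0 255;2 0 -55 0 0 0 255;2 0 -63 0 0 0 255;2 0 -63 0 0 0 255;2 0 -63 0 0 0 255;4 -10 -63 0 0 0 255;6 -20 -63 0 0 0 255;9 -29 -63 0 0 0 255;11 -39 -63 0 0 0 255;13 -49 -63 0 0 0 255;15 -59 -63 0 0 0 255;17 -68 -63 0 0 0 255")

```text
t: 4.73
tcp_pos: [0.4788, 0.0433, 0.1017]
orientation: [0.0, -0.109, 0.994, -0.0]
force: [0.3, 0.7, -0.1]
gripper_width: 0.271
finger_force: 78.9
```

send_rows(commands="2 -8 0 0 0 0 255;3 -16 0 0 0 0 255;5 -23 0 0 0 0 255;7 -31 0 0 0 0 255;9 -39 0 0 0 0 255;10 -47 0 0 0 0 255;12 -55 0 0 0 0 255;14 -62 0 0 0 0 255;16 -70 0 0 0 0 255;17 -78 0 0 0 0 255;17 -78 0 0 0 0 255")

```text
t: 5.65
tcp_pos: [0.4959, -0.0347, 0.1016]
orientation: [0.0, -0.109, 0.994, -0.0]
force: [0.0, -1.0, -2.1]
gripper_width: 0.271
finger_force: 78.6
```

Run:
```python
from h import *
st()
t=np.array(manip.state()['tcp_pos'][:2])*1000-[493.4,-24.4];a=np.radians(12.5)
print('local',t@[np.cos(a),np.sin(a)],t@[-np.sin(a),np.cos(a)])
c=cam('side');save(c,'s2.png',(200,170,380,320),4)
```

```text
t 5.65 tcp [495.9 -34.7 101.6] yaxis deg 102.5 z [ 0.    -0.001 -1.   ] F [ 0.  -1.  -2.1] w 0.271 ff 78.57451558113098 q [-0.17 -0.05  1.91 -0.    1.27 -1.96]
local 0.16113646146618432 -10.598783398530566
```

View pics/s2.png

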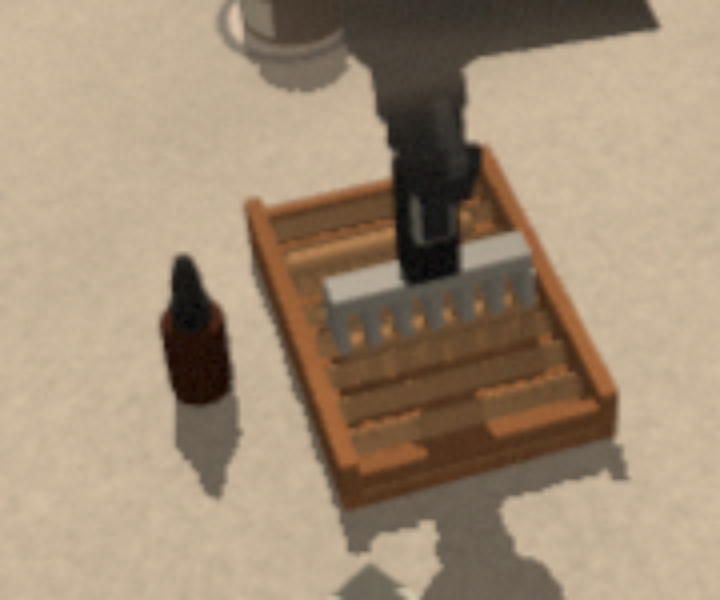

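The rake is over mid-tray at (430,275). At least one rod lies settled behind it at (350,240), and no loose rod is visible ahead of it.

send_rows(commands="2 -8 0 0 0 0 255;3 -16 0 0 0 0 255;5 -23 0 0 0 0 255;7 -31 0 0 0 0 255;9 -39 0 0 0 0 255;11 -49 0 0 0 0 255;11 -49 0 0 0 0 255;11 -49 40 0 0 0 255;11 -49 80 0 0 0 255;11 -49 100 0 0 0 255;11 -49 100 0 0 0 255")

```text
t: 6.62
tcp_pos: [0.5099, -0.0832, 0.2081]
orientation: [0.005, -0.109, 0.994, -0.002]
force: [0.8, 0.5, -0.5]
gripper_width: 0.271
finger_force: 79.0
```

send_rows(commands="15 35 0 0 0 0 255;30 70 0 0 0 0 255;45 105 0 0 0 0 255;60 140 0 0 0 0 255;75 200 0 0 0 0 255;90 220 0 0 0 0 255;90 220 0 0 0 0 255;90 220 0 0 0 0 255;90 220 0 0 0 0 255")

```text
t: 7.37
tcp_pos: [0.5959, 0.1377, 0.2002]
orientation: [-0.001, -0.11, 0.994, -0.0]
force: [0.0, -0.2, -2.1]
gripper_width: 0.272
finger_force: 79.0
```

Run:
```python
from h import *
st()
c=cam('top');P=cloud(c);np.savez('top2.npz',**c);save(c,'t3.png',(305,180,405,270),6)
a=np.radians(12.5);R2=np.array([[np.cos(a),-np.sin(a)],[np.sin(a),np.cos(a)]])
L=(P[...,:2]-[.4934,-.0244])@R2*1000
for y in np.arange(-87.5,90,25):
    r=[]
    for x in range(-60,61,12):
        m=(abs(L[...,1]-y)<4)&(abs(L[...,0]-x)<6);r.append(int(round(np.nanmedian(P[m][:,2])*1000)))
    print(y,r)
```

```text
t 7.37 tcp [595.9 137.7 200.2] yaxis deg 102.6 z [-0.002 -0.001 -1.   ] F [ 0.  -0.2 -2.1] w 0.272 ff 79.02401447296143 q [ 0.14  0.18  1.49 -0.    1.47 -1.65]
-87.5 [11, 14, 13, 11, 13, 13, 11, 13, 13, 12, 12]
-62.5 [12, 12, 11, 12, 13, 13, 12, 13, 11, 12, 14]
-37.5 [13, 12, 11, 13, 13, 13, 9, 13, 12, 11, 11]
-12.5 [13, 26, 25, 28, 25, 27, 24, 26, 27, 27, 26]
12.5 [11, 26, 25, 24, 27, 27, 25, 27, 26, 27, 21]
37.5 [12, 10, 13, 13, 12, 13, 12, 13, 11, 12, 10]
  return np.nanmean(a, axis, out=out, keepdims=keepdims)
Traceback (most recent call last):
ValueError: cannot convert float NaN to integer
```

View pics/t3.png

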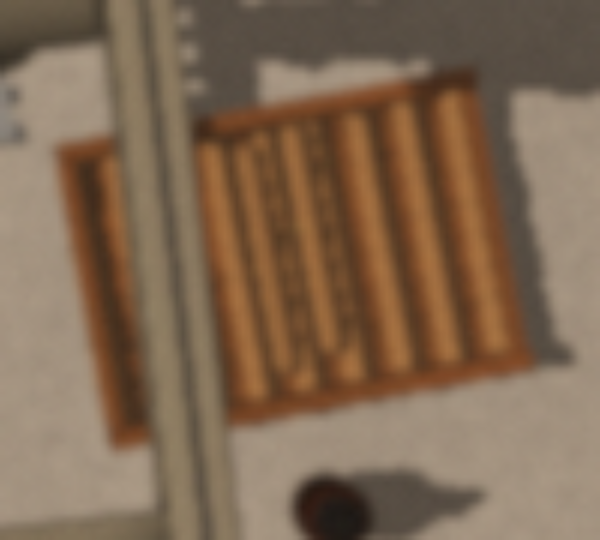

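Two rods lie flat in the grooves at y = ±12.5. The third should be under the arm's shadow strip at (170,280), so I'll recheck over the mat.

send_rows(commands="1 30 0 0 0 -0.05 255;2 65 0 0 0 -0.1 255;4 100 0 0 0 -0.1 255;5 130 0 0 0 -0.1 255;5 142 -30 0 0 -0.1 255;5 142 -50 0 0 -0.1 255;5 142 -50 0 0 -0.1 255;5 142 -50 0 0 -0.1 255;5 142 -50 0 0 -0.1 255")

```text
t: 8.17
tcp_pos: [0.6023, 0.2784, 0.153]
orientation: [0.001, -0.059, 0.998, 0.0]
force: [0.0, -0.1, -0.8]
gripper_width: 0.267
finger_force: 79.1
```

```bash
cat > rods.py <<'E'
from h import *
st()
c=cam('top');P=cloud(c)
a=np.radians(12.5);R2=np.array([[np.cos(a),-np.sin(a)],[np.sin(a),np.cos(a)]])
L=(P[...,:2]-[.4934,-.0244])@R2*1000
for y in np.arange(-87.5,90,25):
    r=[]
    for x in range(-60,61,12):
        m=(abs(L[...,1]-y)<4)&(abs(L[...,0]-x)<6);r.append(np.round(np.nanmedian(P[m][:,2])*1000) if m.any() else -1)
    print(y,np.array(r,float))
print('max inside',np.nanpercentile(P[...,2][(abs(L[...,0])<60)&(abs(L[...,1])<95)],[95,99.5]))
E
python3 rods.py
```

```text
t 8.17 tcp [602.3 278.4 153. ] yaxis deg 96.7 z [ 0.001  0.    -1.   ] F [ 0.  -0.1 -0.8] w 0.267 ff 79.1005539894104 q [ 0.36  0.34  1.39 -0.    1.41 -1.33]
-87.5 [11. 13. 10. 13. 11. 12. 12. 13. 11. 12. 10.]
-62.5 [12. 13. 13. 11. 13. 12.  9. 14. 12. 11. 12.]
-37.5 [13. 12. 13. 13. 13. 12. 11. 12. 11. 12. 11.]
-12.5 [12. 25. 25. 26. 24. 26. 26. 26. 25. 25. 24.]
12.5 [14. 27. 25. 25. 27. 27. 26. 26. 25. 25. 23.]
37.5 [14. 13. 14. 12. 12. 13. 11. 11. 11. 13. 13.]
62.5 [25. 26. 26. 25. 27. 25. 24. 25. 25. 23. 11.]
87.5 [11. 13. 11. 11. 12. 11. 12. 12. 13. 12. 11.]
max inside [0.02646704 0.02982191]
```

All three rods are flat in grooves. Next I lower the rake.

send_rows(commands="-1 1 -25 0 0 0 255;-1 1 -50 0 0 0 255;-1 1 -65 0 0 0 255;-1 1 -72 0 0 0 255;-1 1 -75 0 0 0 255;-1 1 -75 0 0 0 255;-1 1 -75 0 0 0 255")

```text
t: 8.8
tcp_pos: [0.6016, 0.281, 0.0782]
orientation: [0.001, -0.059, 0.998, 0.0]
force: [-0.2, 0.8, -1.1]
gripper_width: 0.273
finger_force: 79.2
```

send_rows(commands="0 -1 -3 0 0 0 255;0 -1 -5 0 0 0 255;0 -1 -6 0 0 0 255;0 -1 -7 0 0 0 255;0 -1 -7 0 0 0 255;0 -1 -7 0 0 0 255")

```text
t: 9.3
tcp_pos: [0.6012, 0.2799, 0.0716]
orientation: [0.001, -0.06, 0.998, 0.0]
force: [-5.5, -2.1, 9.0]
gripper_width: 0.275
finger_force: 80.4
```

send_rows(commands="0 0 0 0 0 0 150;0 0 0 0 0 0 80;0 0 0 0 0 0 0;0 0 0 0 0 0 0;0 0 0 0 0 0 0;0 0 0 0 0 0 0;0 0 20 0 0 0 0;0 0 50 0 0 0 0;0 0 90 0 0 0 0;0 0 130 0 0 0 0;0 0 150 0 0 0 0;0 0 150 0 0 0 0")

```text
t: 10.3
tcp_pos: [0.6037, 0.281, 0.2278]
orientation: [0.006, -0.06, 0.998, 0.002]
force: [0.0, 0.4, 0.9]
gripper_width: 0.999
finger_force: 0.0
```

send_rows(commands="-20 -40 0 0 0 -0.1 0;-40 -80 0 0 0 -0.2 0;-60 -120 0 0 0 -0.3 0;-70 -160 0 0 0 -0.4 0;-80 -200 0 0 0 -0.5 0;-90 -240 0 0 0 -0.6 0;-100 -280 0 0 0 -0.7 0;-110 -320 0 0 0 -0.8 0;-120 -360 0 0 0 -0.88 0;-130 -400 0 0 0 -0.88 0;-140 -440 0 0 0 -0.88 0;-150 -480 0 0 0 -0.88 0")

```text
t: 11.3
tcp_pos: [0.4507, -0.197, 0.2192]
orientation: [0.0, 0.371, 0.929, 0.0]
force: [0.3, 0.5, 0.2]
gripper_width: 1.002
finger_force: 0.0
```

Run:
```python
from h import *
st()
c=cam('top');P=cloud(c);np.savez('top3.npz',**c)
def reg(n,m):
    p=P[m];r=cv2.minAreaRect((p[:,:2]*1000).astype(np.float32));print(n,len(p),np.round(p.mean(0)*1000,1),np.round(r[0],1),np.round(r[1],1),round(r[2],1))
near=(abs(P[...,0]-.601)<.09)&(abs(P[...,1]-.28)<.06)
reg('handle',near&(P[...,2]>.09)&(P[...,2]<.12));reg('bar',near&(P[...,2]>.02)&(P[...,2]<.05))
# jar
j=(np.hypot(P[...,0]-.430,P[...,1]-.294)<.09)&(P[...,2]>.068)&(P[...,2]<.085);reg('lid',j)
lab=j&(c['color'].min(-1)>70);
if lab.any(): reg('tab',lab)
b=(abs(P[...,0]-.425)<.09)&(abs(P[...,1]-.4)<.06)&(P[...,2]>.04)&(P[...,2]<.055);reg('block',b)
ring=(np.hypot(P[...,0]-.430,P[...,1]-.294)<.075)&(abs(P[...,2])<.01)
save(c,'t4.png',(190,130,300,260),5)
```

```text
t 11.3 tcp [ 450.7 -197.   219.2] yaxis deg 46.4 z [ 0.  0. -1.] F [0.3 0.5 0.2] w 1.002 ff 0.0 q [-0.52 -0.16  1.8   0.    1.5  -1.33]
handle 101 [602.1 279.3 108.9] [602.8 279.7] [30.  24.6] 7.4
bar 241 [600.4 278.6  33.4] [602.5 280.1] [115.5  31.1] 6.7
lid 339 [430.5 294.3  74. ] [430.7 294.8] [59.  57.3] 81.8
tab 56 [414.2 287.7  74.4] [414.1 288. ] [25.8 17.9] 27.3
block 811 [425.7 396.1  47.6] [425.3 396.5] [100.8  71.9] 2.1
```

View pics/t4.png

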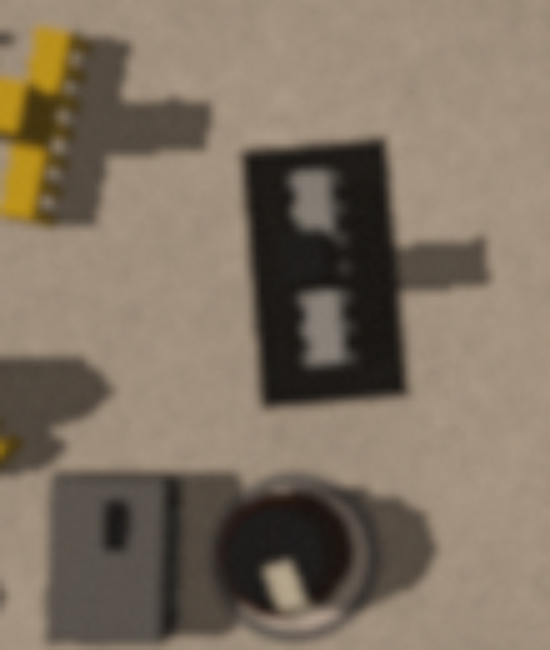

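Rake is standing at (602.5,279.9) with yaw 6.8°, centred on the mat. The jar tab is at (283,583), below the lid centre at (287,545). Next, the cups.

send_rows(commands="0 -35 0 0 0 -0.05 0;0 -70 0 0 0 -0.05 0;0 -105 0 0 0 -0.05 0;0 -123 0 0 0 -0.05 0;0 -123 0 0 0 -0.05 0;0 -123 0 0 0 -0.05 0;0 -123 0 0 0 -0.05 0")

```text
t: 11.93
tcp_pos: [0.4517, -0.3174, 0.2189]
orientation: [-0.001, 0.394, 0.919, 0.0]
force: [-0.6, -0.7, -0.2]
gripper_width: 1.004
finger_force: 0.0
```

Run:
```python
from h import *
st()
c=cam('wrist');P=cloud(c);save(c,'w3.png')
near=np.hypot(P[...,0]-.45,P[...,1]+.32)<.05
def reg(n,m):
    p=P[m];r=cv2.minAreaRect((p[:,:2]*1000).astype(np.float32));print(n,len(p),np.round(p.mean(0)*1000,1),np.round(r[0],1),np.round(r[1],1),round(r[2],1))
for lo,hi in((.128,.14),(.1,.11),(.12,.14),(.073,.083)):
    reg((lo,hi),near&(P[...,2]>lo)&(P[...,2]<hi))
P=cloud(dict(np.load('top3.npz')))
near=np.hypot(P[...,0]-.45,P[...,1]+.32)<.05;reg('top',near&(P[...,2]>.12)&(P[...,2]<.14))
near=np.hypot(P[...,0]-.61,P[...,1]+.305)<.09
m=near&(P[...,2]>.0275)&(P[...,2]<.05);reg('pan',m);reg('scale',near&(P[...,2]>.01)&(P[...,2]<.05))
reg('panx',near&(P[...,2]>.0275)&(P[...,2]<.05)&(abs(P[...,1]+.304)<.04))
```

```text
t 11.93 tcp [ 451.7 -317.4  218.9] yaxis deg 43.5 z [-0.001  0.001 -1.   ] F [-0.6 -0.7 -0.2] w 1.004 ff 0.0 q [-0.71  0.01  1.64  0.    1.5  -1.47]
(0.128, 0.14) 1635 [ 449.6 -321.6  132.3] [ 448.9 -320.7] [60.1 60.5] 43.6
(0.1, 0.11) 874 [ 445.3 -317.6  105.2] [ 446.8 -318.1] [59.  53.4] 43.7
(0.12, 0.14) 2235 [ 451.6 -323.9  130.1] [ 448.9 -320.7] [60.1 60.5] 43.6
(0.073, 0.083) 1020 [ 444.  -316.4   81. ] [ 444.8 -316.6] [59.3 48.5] 43.7
top 0 [nan nan nan] [0. 0.] [0. 0.] 0.0
pan 768 [ 612.1 -304.7   30.6] [ 601.6 -306.4] [141.6 107.8] 7.1
scale 1986 [ 602.7 -302.    25.4] [ 601.5 -304.3] [131.4 150.3] 89.9
panx 647 [ 611.6 -304.3   30.6] [ 598.7 -304.5] [ 78.9 131.6] 90.0<stdin>:6: RuntimeWarning: Mean of empty slice.
  ret = um.true_divide(
```

View pics/w3.png

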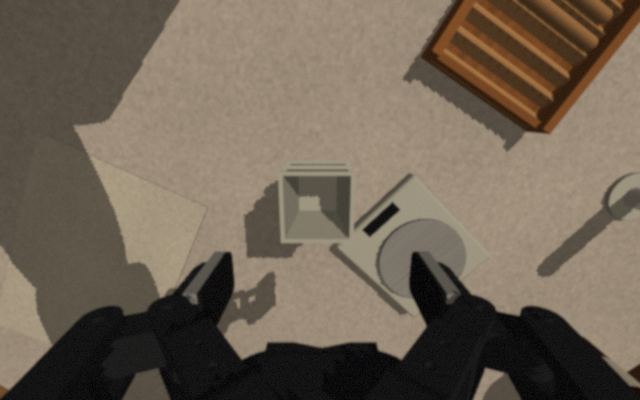

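The stack is at (316,207) with its rim square, and the scale pan is at (423,257). Estimates are cup (449,-320.6) with yaw 43.6°, and pan about (613,-304.5).

send_rows(commands="-1 -1 -30 0 0 0 0;-1 -1 -60 0 0 0 0;-1 -1 -75 0 0 0 0;-1 -1 -75 0 0 0 0;-1 -1 -75 0 0 0 0;-1 -1 -75 0 0 0 0", grip_force=25)

```text
t: 12.48
tcp_pos: [0.4517, -0.3192, 0.1462]
orientation: [0.001, 0.394, 0.919, -0.0]
force: [-0.3, -0.8, -0.5]
gripper_width: 1.001
finger_force: 0.0
```

send_rows(commands="-2 -1 -10 0 0 0 0;-2 -1 -20 0 0 0 0;-2 -1 -30 0 0 0 0;-2 -1 -36 0 0 0 0;-2 -1 -36 0 0 0 0;-2 -1 -36 0 0 0 0;-2 -1 -36 0 0 0 0")

```text
t: 13.07
tcp_pos: [0.4489, -0.3204, 0.1086]
orientation: [0.0, 0.394, 0.919, -0.0]
force: [-0.2, 0.0, 0.9]
gripper_width: 1.005
finger_force: 0.0
```

send_rows(commands="0 0 0 0 0 0 40;0 0 0 0 0 0 60;0 0 0 0 0 0 75;0 0 0 0 0 0 85;0 0 0 0 0 0 95;0 0 0 0 0 0 110;0 0 0 0 0 0 110;0 0 0 0 0 0 110")

```text
t: 13.73
tcp_pos: [0.4492, -0.3207, 0.1093]
orientation: [0.001, 0.394, 0.919, -0.0]
force: [0.6, -0.8, 6.0]
gripper_width: 0.684
finger_force: 27.2
```

send_rows(commands="0 0 3 0 0 0 110;0 0 6 0 0 0 110;0 0 12 0 0 0 110;0 0 20 0 0 0 110;0 0 30 0 0 0 110;0 0 42 0 0 0 110;0 0 55 0 0 0 110;0 0 70 0 0 0 110;0 0 90 0 0 0 110;0 0 100 0 0 0 110;0 0 100 0 0 0 110;0 0 100 0 0 0 110")

```text
t: 14.73
tcp_pos: [0.4493, -0.3207, 0.2095]
orientation: [0.001, 0.394, 0.919, -0.0]
force: [0.6, 0.2, -0.2]
gripper_width: 0.688
finger_force: 26.9
```

Run:
```python
from h import *
st()
c=cam('side');save(c,'s3.png',(200,220,500,400),2.5)
```

```text
t 14.73 tcp [ 449.3 -320.7  209.5] yaxis deg 43.5 z [ 0.002 -0.001 -1.   ] F [ 0.6  0.2 -0.2] w 0.688 ff 26.91908022388816 q [-0.71  0.01  1.65  0.    1.48 -1.47]
```

View pics/s3.png

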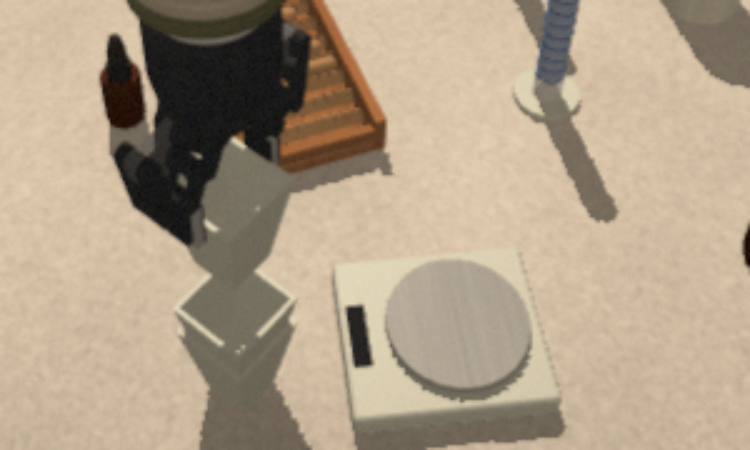

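The cup came away cleanly and upright, with the lower cups unmoved at (237,330). The pan ellipse is centred near (458,323) in the crop.

send_rows(commands="20 2 0 0 0 0 110;45 5 0 0 0 0 110;75 8 0 0 0 0 110;105 11 0 0 0 0 110;135 14 0 0 0 0 110;155 16 0 0 0 0 110;164 16 -20 0 0 0 110;164 16 -50 0 0 0 110;164 16 -80 0 0 0 110;164 16 -95 0 0 0 110;164 16 -95 0 0 0 110;164 16 -95 0 0 0 110")

```text
t: 15.78
tcp_pos: [0.6116, -0.3038, 0.1118]
orientation: [-0.002, 0.394, 0.919, 0.0]
force: [1.1, 0.1, 0.4]
gripper_width: 0.684
finger_force: 27.0
```

Run:
```python
from h import *
st()
c=dict(np.load('side0.npz'));print(ray(c,383.2,349.2,.03))
v,u=np.mgrid[:400,:640]
im=c['color'][315:385,340:425].astype(int)
P=cloud(c)
m=(np.hypot(P[...,0]-.613,P[...,1]+.305)<.075)&(P[...,2]>.024)&(P[...,2]<.036)&(c['color'][...,0].astype(int)-c['color'][...,2]<0.12*c['color'][...,0])&(c['color'].max(-1)<190)
print(m.sum(),P[m].mean(0))
g=c['color'][349,340:425];print(g[::6].tolist())
```

```text
t 15.78 tcp [ 611.6 -303.8  111.8] yaxis deg 43.5 z [-0.003  0.002 -1.   ] F [1.1 0.1 0.4] w 0.684 ff 27.040658108890057 q [-0.54  0.43  1.35 -0.    1.36 -1.3 ]
[ 0.61384839 -0.30955891  0.03      ]
10 [ 0.54186129 -0.30581813  0.02445882]
[[29, 29, 27], [129, 121, 103], [200, 190, 162], [166, 153, 139], [166, 155, 140], [160, 151, 137], [163, 152, 136], [155, 145, 127], [155, 145, 129], [156, 146, 129], [159, 148, 133], [157, 146, 132], [177, 169, 147], [193, 172, 150], [190, 172, 146]]
```

Run:
```python
from h import *
for f,box in(('top0.npz',(416,160,476,216)),('side0.npz',(330,310,430,390))):
    c=dict(np.load(f));x0,y0,x1,y1=box
    g=c['color'][y0:y1,x0:x1,0];g=cv2.GaussianBlur(g,(0,0),1)
    P=cloud(c)[y0:y1,x0:x1]
    top=(P[...,2]>.015)&(np.hypot(P[...,0]-.6015,P[...,1]+.3045)<.1)
    t,_=cv2.threshold(g[top].reshape(-1,1),0,255,cv2.THRESH_OTSU)
    m=(top&(g<t)&(g>60)).astype(np.uint8);m=cv2.morphologyEx(m,cv2.MORPH_OPEN,np.ones((5,5)))
    n,l,s,ce=cv2.connectedComponentsWithStats(m);i=1+s[1:,4].argmax()
    h=np.argwhere(l==i)[:,::-1].astype(np.float32);h=cv2.convexHull(h)[:,0]
    w=np.array([ray(c,a+x0,b+y0,.03)[:2]*1000 for a,b in h],np.float32)
    print(f,t,cv2.minEnclosingCircle(w),cv2.fitEllipse(w))
```

```text
top0.npz 136.0 ((610.7123413085938, -310.28741455078125), 57.79529571533203) ((611.6103515625, -309.0077209472656), (105.27210235595703, 115.0167465209961), 175.056640625)
side0.npz 137.0 ((610.125732421875, -360.9857482910156), 19.54450035095215) ((609.7081909179688, -361.49261474609375), (13.57288932800293, 44.15475082397461), 85.76911926269531)
```

send_rows(commands="0 -1 -10 0 0 0 110;0 -1 -18 0 0 0 110;0 -1 -24 0 0 0 110;0 -1 -27 0 0 0 110;0 -1 -27 0 0 0 110;0 -1 -27 0 0 0 110")

```text
t: 16.28
tcp_pos: [0.6128, -0.3053, 0.0866]
orientation: [-0.0, 0.394, 0.919, 0.0]
force: [0.3, 0.1, -0.4]
gripper_width: 0.687
finger_force: 27.0
```

send_rows(commands="0 0 -1 0 0 0 110;0 0 -2 0 0 0 110;0 0 -3 0 0 0 110;0 0 -4 0 0 0 110;0 0 -4 0 0 0 110;0 0 -4 0 0 0 110")

```text
t: 16.78
tcp_pos: [0.6132, -0.3055, 0.0834]
orientation: [0.001, 0.394, 0.919, -0.0]
force: [-1.1, 0.2, 4.6]
gripper_width: 0.685
finger_force: 27.3
```

Contact made, so I release the cup and rise.

send_rows(commands="0 0 0 0 0 0 80;0 0 0 0 0 0 65;0 0 0 0 0 0 40;0 0 0 0 0 0 0;0 0 0 0 0 0 0;0 0 0 0 0 0 0;0 0 10 0 0 0 0;0 0 30 0 0 0 0;0 0 60 0 0 0 0;0 0 100 0 0 0 0;0 0 140 0 0 0 0;0 0 140 0 0 0 0")

```text
t: 17.78
tcp_pos: [0.6165, -0.3075, 0.2351]
orientation: [0.008, 0.394, 0.919, -0.001]
force: [1.3, -0.6, 2.9]
gripper_width: 0.994
finger_force: 0.0
```

Run:
```python
from h import *
st()
c=cam('wrist');P=cloud(c)
def reg(n,m):
    p=P[m];r=cv2.minAreaRect((p[:,:2]*1000).astype(np.float32));print(n,len(p),np.round(p.mean(0)*1000,1),np.round(r[0],1),np.round(r[1],1),round(r[2],1))
near=np.hypot(P[...,0]-.613,P[...,1]+.305)<.06
reg('cup',near&(P[...,2]>.1)&(P[...,2]<.115))
near=np.hypot(P[...,0]-.449,P[...,1]+.32)<.05
if (near&(P[...,2]>.1)).any():reg('mid',near&(P[...,2]>.1)&(P[...,2]<.115))
save(c,'w4.png')
```

```text
t 17.78 tcp [ 616.5 -307.5  235.1] yaxis deg 43.5 z [ 0.014 -0.008 -1.   ] F [ 1.3 -0.6  2.9] w 0.994 ff 0.0 q [-0.54  0.35  1.22  0.    1.55 -1.3 ]
cup 1247 [ 614.3 -306.9  105.9] [ 613.1 -305.6] [60.1 59.2] 43.6
mid 1774 [ 445.  -320.2  104. ] [ 448.7 -320.4] [61.3 59.1] 43.5
```

View pics/w4.png

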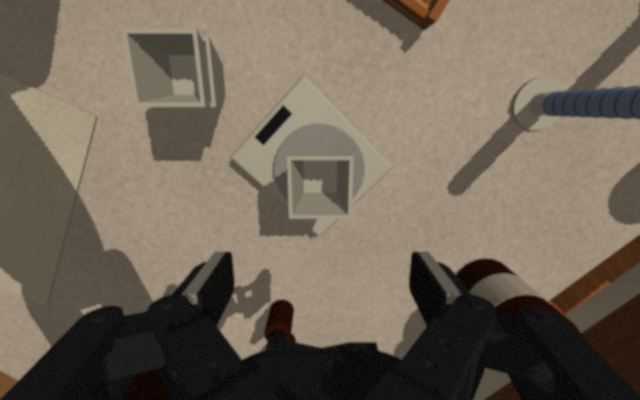

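The cup stands on the pan (rim at (320,187)), pan edges at columns 274 and 365 with top row 123. The middle cup is unmoved at (448.7,-320.4). I'll check the pan centre by rays while travelling to the jar.

Run:
```python
from h import *
c=cam('wrist');st()
print(np.round([ray(c,u,v,z)*1000 for u,v,z in((274,168,.03),(365,168,.03),(319,123,.03),(232,160,.022),(391,167,.022),(305,77,.022))],1))
c=cam('top');P=cloud(c);np.savez('top4.npz',**c)
def reg(n,m):
    p=P[m];r=cv2.minAreaRect((p[:,:2]*1000).astype(np.float32));print(n,len(p),np.round(p.mean(0)*1000,1),np.round(r[0],1),np.round(r[1],1),round(r[2],1));return r
j=(np.hypot(P[...,0]-.430,P[...,1]-.294)<.09)&(P[...,2]>.068)&(P[...,2]<.085);r=reg('lid',j)
t=reg('tab',j&(c['color'].min(-1)>70));d=np.array(t[0])-r[0];print('label dir',np.degrees(np.arctan2(d[1],d[0])))
```

```text
t 17.88 tcp [ 614.5 -306.3  227.3] yaxis deg 43.5 z [ 0.006 -0.004 -1.   ] F [-0.5  0.  -0.5] w 1.001 ff 0.0 q [-0.54  0.36  1.23  0.    1.55 -1.3 ]
[[ 570.5 -338.5   30. ]
 [ 646.9 -266.1   30. ]
 [ 573.6 -266.1   30. ]
 [ 528.7 -367.2   22. ]
 [ 670.4 -244.3   22. ]
 [ 529.6 -241.7   22. ]]
lid 340 [430.5 294.5  74. ] [429.7 294.7] [57.8 58.3] 2.4
tab 58 [414.5 287.4  74.7] [414.6 287.7] [25.7 19.6] 19.0
label dir -155.34510479071415
```

send_rows(commands="-15 41 0 0 0 0.1 0;-30 80 0 0 0 0.2 0;-45 120 0 0 0 0.2 0;-60 160 0 0 0 0.2 0;-75 200 0 0 0 0.2 0;-90 240 0 0 0 0.2 0;-105 280 0 0 0 0.2 0;-120 320 0 0 0 0.2 0;-135 360 0 0 0 0.2 0;-150 400 0 0 0 0.2 0;-160 440 0 0 0 0.2 0;-160 480 0 0 0 0.2 0")

```text
t: 18.93
tcp_pos: [0.4505, 0.1679, 0.221]
orientation: [-0.001, 0.301, 0.954, -0.001]
force: [1.0, -1.2, -0.2]
gripper_width: 0.998
finger_force: 0.0
```

send_rows(commands="-2 12 0 0 0 0.12 0;-4 24 0 0 0 0.24 0;-6 36 0 0 0 0.36 0;-8 48 0 0 0 0.48 0;-10 60 0 0 0 0.6 0;-12 72 0 0 0 0.72 0;-14 84 0 0 0 0.84 0;-16 96 0 0 0 0.96 0;-18 108 0 0 0 1.08 0;-20 120 0 0 0 1.2 0;-20 126 0 0 0 1.32 0;-20 126 0 0 0 1.44 0")

```text
t: 19.93
tcp_pos: [0.4319, 0.2932, 0.2205]
orientation: [-0.002, -0.406, 0.914, 0.0]
force: [-0.8, -0.5, 0.0]
gripper_width: 1.003
finger_force: 0.0
```

send_rows(commands="0 0 0 0 0 0.05 0;0 0 0 0 0 0.05 0;0 0 0 0 0 0.05 0")

```text
t: 20.18
tcp_pos: [0.4325, 0.2922, 0.2211]
orientation: [-0.001, -0.425, 0.905, -0.0]
force: [-0.3, -0.2, -0.3]
gripper_width: 0.998
finger_force: 0.0
```

```bash
cat > jar.py <<'E'
from h import *
import sys
st()
c=cam('wrist');P=cloud(c);np.savez('wj.npz',**c)
def reg(n,m):
    if m.sum()<5: print(n,m.sum());return
    p=P[m];r=cv2.minAreaRect((p[:,:2]*1000).astype(np.float32));print(n,len(p),np.round(p.mean(0)*1000,1),np.round(r[0],1),np.round(r[1],1),round(r[2],1));return r
j=(np.hypot(P[...,0]-.430,P[...,1]-.294)<.08)&(P[...,2]>.068)&(P[...,2]<.085);r=reg('lid',j)
w,_=cv2.minEnclosingCircle((P[j][:,:2]*1000).astype(np.float32));print('circle',w,_)
k=j&(c['color'].min(-1)>70)
if k.sum()>20:
    t=reg('tab',k);m=P[k][:,:2].mean(0)*1000
    for a in(w,r[0]):
        d=m-a;print('label dir',np.degrees(np.arctan2(d[1],d[0])))
b=(abs(P[...,0]-.425)<.09)&(abs(P[...,1]-.4)<.06)&(P[...,2]>.042)&(P[...,2]<.055);reg('block',b)
# white disc
rad=np.hypot(P[...,0]-.428,P[...,1]-.291);m=(rad>.025)&(rad<.075)&(abs(P[...,2])<.008)
save(c,sys.argv[1])
E
python3 jar.py w5.png
```

```text
t 20.18 tcp [432.5 292.2 221.1] yaxis deg 140.3 z [-0.002 -0.001 -1.   ] F [-0.3 -0.2 -0.3] w 0.998 ff 0.0 q [ 0.5  -0.07  1.72 -0.    1.5  -1.95]
lid 2712 [428.  293.2  72.9] [428.8 293.9] [58.9 58.9] 72.7
circle (428.02679443359375, 293.9383850097656) 30.56835174560547
tab 509 [413.5 287.6  73.4] [428.5 293. ] [60.2 18.6] 18.7
label dir -156.36833592500145
label dir -157.45068090172705
block 4739 [422.4 393.7  46.7] [424.  395.6] [99.9 71. ] 0.8
```

View pics/w5.png

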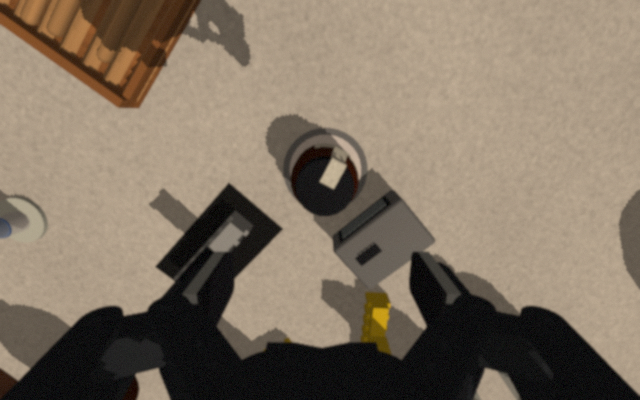

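The jar is at (325,180) with its tab at (333,170), and the scanner block is at (380,240). The ring's visible edges are at about (284,168), (368,168) and (327,128).

Run:
```python
from h import *
c=dict(np.load('wj.npz'));P=cloud(c)
j=(np.hypot(P[...,0]-.4285,P[...,1]-.294)<.028)&(P[...,2]>.066)&(P[...,2]<.085)&(c['color'].min(-1)>70)
q=np.argwhere(j)
n,l,s,ce=cv2.connectedComponentsWithStats(j.astype(np.uint8));i=1+s[1:,4].argmax();p=P[l==i][:,:2]*1000
r=cv2.minAreaRect(p.astype(np.float32));print(r);x=p-p.mean(0);w,V=np.linalg.eigh(x.T@x);print(w,np.degrees(np.arctan2(*V[::-1,1])))
# ring: darker than the table & disc, low height; radial profile around candidates
g=cv2.cvtColor(c['color'],cv2.COLOR_RGB2GRAY).astype(float)
Q=np.array([(284,168),(368,168),(327,128)]);W=np.array([ray(c,*a,0)[:2]*1000 for a in Q]);print(W)
A=np.c_[2*W,np.ones(3)];b=(W**2).sum(1);s=np.linalg.solve(A,b);print('ring c',s[:2],np.sqrt(s[2]+s[:2]@s[:2]))
# block front face
from scipy.optimize import least_squares
b=(abs(P[...,0]-.425)<.09)&(abs(P[...,1]-.4)<.06)&(P[...,2]>.042)&(P[...,2]<.055)
fr=[]
for x0 in np.arange(.385,.466,.01):
    m=b&(abs(P[...,0]-x0)<.004);fr.append((x0,np.percentile(P[...,1][m],1),np.percentile(P[...,1][m],99)))
fr=np.array(fr);print(np.polyfit(fr[:,0],fr[:,1],1),np.polyfit(fr[:,0],fr[:,2],1),fr[4]*1000)
```

```text
((414.71533203125, 288.33477783203125), (25.51673126220703, 17.679203033447266), 22.53289222717285)
[11669.75303619 24187.57225884] -157.97570191131516
[[462.18758236 257.45976158]
 [383.11669708 323.28344847]
 [391.42418796 254.36504324]]
ring c [425.1667645  293.39230496] 51.59155579484138
[0.01377512 0.35586565] [0.03529449 0.41382773] [425.         361.58838931 429.60667954]
```

send_rows(commands="-3 2 -35 0 0 0 0;-3 2 -70 0 0 0 0;-3 2 -105 0 0 0 0;-3 2 -130 0 0 0 0;-3 2 -145 0 0 0 0;-3 2 -155 0 0 0 0;-3 2 -165 0 0 0 0;-3 2 -167 0 0 0 0;-3 2 -167 0 0 0 0;-3 2 -167 0 0 0 0", grip_force=60)

```text
t: 21.07
tcp_pos: [0.431, 0.295, 0.0566]
orientation: [0.001, -0.425, 0.905, 0.0]
force: [0.2, 0.3, 0.1]
gripper_width: 1.0
finger_force: 0.0
```

send_rows(commands="-2 -1 -2 0 0 0 20;-2 -1 -2 0 0 0 40;-2 -1 -2 0 0 0 60;-2 -1 -2 0 0 0 75;-2 -1 -2 0 0 0 110;-2 -1 -2 0 0 0 130;-2 -1 -2 0 0 0 130;-2 -1 -2 0 0 0 130")

```text
t: 21.73
tcp_pos: [0.429, 0.2937, 0.0548]
orientation: [0.001, -0.426, 0.905, -0.0]
force: [-1.7, -2.9, 7.6]
gripper_width: 0.677
finger_force: 64.7
```

send_rows(commands="0 0 5 0 0 0 130;0 0 12 0 0 0 130;0 0 20 0 0 0 130;0 0 25 0 0 0 130;0 0 25 0 0 0 130;0 0 25 0 0 0 130")

```text
t: 22.23
tcp_pos: [0.4286, 0.2938, 0.0791]
orientation: [0.001, -0.426, 0.905, 0.0]
force: [-0.1, -0.2, -4.1]
gripper_width: 0.678
finger_force: 64.8
```

Run:
```python
from h import *
st();c=cam('side');P=cloud(c)
save(c,'s4.png',(230,120,330,200),6)
```

```text
t 22.23 tcp [428.6 293.8  79.1] yaxis deg 140.4 z [ 0.001  0.001 -1.   ] F [-0.1 -0.2 -4.1] w 0.678 ff 64.79707717895508 q [ 0.5   0.04  1.87  0.    1.23 -1.95]
```

View pics/s4.png

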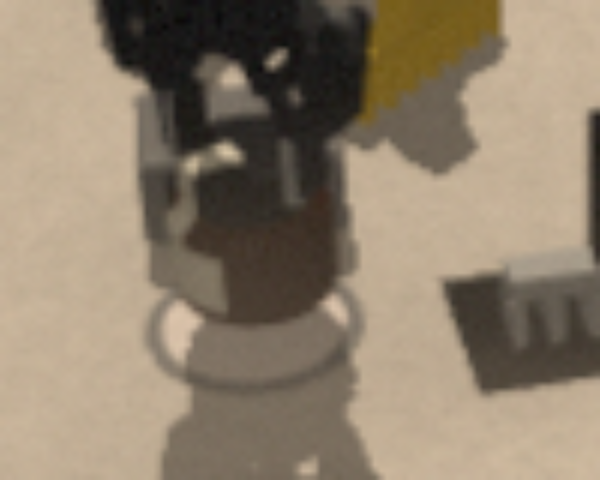

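Run:
```python
from h import *
c=dict(np.load('side0.npz'))
Q=[(147,325),(362,325),(254,390),(170,370),(335,370)]
W=np.array([ray(c,230+a/6,120+b/6,0)[:2]*1000 for a,b in Q])
A=np.c_[2*W,np.ones(len(W))];s=np.linalg.lstsq(A,(W**2).sum(1),rcond=None)[0];print(W,s[:2],np.sqrt(s[2]+s[:2]@s[:2]))
```

```text
[[378.12321475 297.43226417]
 [479.58331727 284.66900442]
 [426.86761826 241.43482159]
 [388.55571181 261.27989946]
 [464.84113339 251.69577519]] [429.706844   291.61780078] 51.37900370201994
```

send_rows(commands="0 0 0 0 0 -0.12 130;0 0 0 0 0 -0.24 130;0 0 0 0 0 -0.36 130;0 0 0 0 0 -0.48 130;0 0 0 0 0 -0.6 130;0 0 0 0 0 -0.72 130;0 0 0 0 0 -0.84 130;0 0 0 0 0 -0.96 130;0 0 0 0 0 -1.08 130;0 0 0 0 0 -1.2 130;0 0 0 0 0 -1.32 130;0 0 0 0 0 -1.44 130")

```text
t: 23.28
tcp_pos: [0.4277, 0.2934, 0.0778]
orientation: [-0.0, 0.28, 0.96, -0.0]
force: [-0.5, 0.0, -4.2]
gripper_width: 0.683
finger_force: 64.7
```

send_rows(commands="0 -1 0 0 0 -0.12 130;0 -1 0 0 0 -0.24 130;0 -1 0 0 0 -0.36 130;0 -1 0 0 0 -0.48 130;0 -1 0 0 0 -0.492 130;0 -1 0 0 0 -0.492 130;0 -1 -10 0 0 -0.492 130;0 -1 -18 0 0 -0.492 130;0 -1 -21 0 0 -0.492 130;0 -1 -21 0 0 -0.492 130;0 -1 -21 0 0 -0.492 130")

```text
t: 24.2
tcp_pos: [0.4277, 0.2923, 0.0568]
orientation: [-0.0, 0.502, 0.865, -0.001]
force: [-0.4, -0.3, -3.2]
gripper_width: 0.677
finger_force: 64.8
```

send_rows(commands="0 0 -1 0 0 -0.007 130;0 0 -2 0 0 -0.007 130;0 0 -3 0 0 -0.007 130;0 0 -3 0 0 -0.007 130;0 0 -3 0 0 -0.007 130")

```text
t: 24.62
tcp_pos: [0.4285, 0.2928, 0.0548]
orientation: [0.0, 0.505, 0.863, 0.0]
force: [0.5, 0.4, -3.0]
gripper_width: 0.678
finger_force: 64.9
```

send_rows(commands="0 0 0 0 0 0 90;0 0 0 0 0 0 60;0 0 0 0 0 0 30;0 0 0 0 0 0 0;0 0 0 0 0 0 0;0 0 0 0 0 0 0;0 0 20 0 0 0 0;0 0 50 0 0 0 0;0 0 90 0 0 0 0;0 0 130 0 0 0 0;0 0 165 0 0 0 0;0 0 165 0 0 0 0")

```text
t: 25.62
tcp_pos: [0.4319, 0.2946, 0.2289]
orientation: [0.003, 0.505, 0.863, 0.006]
force: [0.9, -0.2, 1.6]
gripper_width: 1.0
finger_force: 0.0
```

send_rows(commands="0 -40 0 0 0 0.1 0;0 -80 0 0 0 0.2 0;0 -120 0 0 0 0.2 0;0 -160 0 0 0 0.2 0;0 -200 0 0 0 0.2 0;0 -240 0 0 0 0.2 0;0 -280 0 0 0 0.2 0;0 -280 0 0 0 0.2 0;0 -280 0 0 0 0.2 0")

```text
t: 26.37
tcp_pos: [0.4282, 0.0105, 0.2194]
orientation: [0.0, 0.419, 0.908, 0.0]
force: [-0.1, 0.8, -0.0]
gripper_width: 0.996
finger_force: 0.0
```

```bash
cat > chk.py <<'E'
from h import *
st()
c=cam('top');P=cloud(c);np.savez('top5.npz',**c)
def reg(n,m):
    if m.sum()<5: print(n,m.sum());return
    p=P[m];r=cv2.minAreaRect((p[:,:2]*1000).astype(np.float32));print(n,len(p),np.round(p.mean(0)*1000,1),np.round(r[0],1),np.round(r[1],1),round(r[2],1));return r
j=(np.hypot(P[...,0]-.430,P[...,1]-.294)<.09)&(P[...,2]>.068)&(P[...,2]<.085);r=reg('lid',j)
k=j&(c['color'].min(-1)>70);t=reg('tab',k)
p=P[k][:,:2]*1000;m=p.mean(0);d=m-np.array(r[0]);print('label dir',np.degrees(np.arctan2(d[1],d[0])))
x=p-m;w,V=np.linalg.eigh(x.T@x);print('pca',w,np.degrees(np.arctan2(*V[::-1,1])))
near=(abs(P[...,0]-.601)<.09)&(abs(P[...,1]-.28)<.06)
reg('bar',near&(P[...,2]>.02)&(P[...,2]<.05))
for n,a,b,lo,hi in(('cyl1',.764,.093,.1,.2),('cyl2',.750,-.0706,.1,.2),('drop',.3654,-.047,.05,.15),('cup',.613,-.305,.09,.12),('mid',.449,-.32,.09,.12)):
    reg(n,(np.hypot(P[...,0]-a,P[...,1]-b)<.05)&(P[...,2]>lo)&(P[...,2]<hi))
# disc: bright low pixels around jar
R_=np.hypot(P[...,0]-.4275,P[...,1]-.292)
save(c,'t5.png',(190,205,270,265),8)
E
python3 chk.py
```

```text
t 26.37 tcp [428.2  10.5 219.4] yaxis deg 40.4 z [ 0. -0. -1.] F [-0.1  0.8 -0. ] w 0.996 ff 0.0 q [-0.1  -0.35  1.95 -0.    1.54 -0.8 ]
lid 334 [429.6 291.4  74. ] [429.7 291.7] [57.4 57.8] 46.1
tab 56 [427.9 308.2  74.1] [427.7 307.7] [14.9 27. ] 2.1
label dir 96.33184448738947
pca [1301.4414401  3648.53791821] 93.50128947487578
bar 236 [601.2 278.8  33.9] [602.5 280. ] [114.9  30.3] 7.0
cyl1 116 [761.8  93.2 153. ] [764.6  93.3] [25.9 24.9] 61.3
cyl2 119 [747.2 -68.3 152.2] [749.9 -70.5] [25.5 25. ] 46.6
drop 0
cup 195 [ 615.  -312.1  103.4] [ 614.6 -305.4] [60.3 61.8] 43.6
mid 187 [ 449.8 -326.6  102.1] [ 450.4 -320.4] [61.6 60.7] 43.6
```

View pics/t5.png

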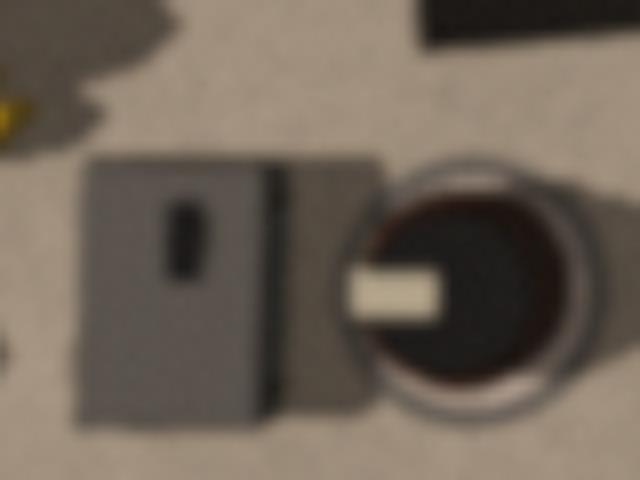

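No more pictures from here on, only numeric checks. I'll measure the tab and ring from close by.

send_rows(commands="0 40 0 0 0 0 0;0 80 0 0 0 0 0;0 120 0 0 0 0 0;0 160 0 0 0 0 0;0 200 0 0 0 0 0;0 240 0 0 0 0.05 0;0 270 -20 0 0 0.1 0;0 275 -30 0 0 0.1 0;0 275 -30 0 0 0.1 0;0 275 -30 0 0 0.1 0;0 275 -30 0 0 0.1 0")

```text
t: 27.33
tcp_pos: [0.428, 0.2875, 0.19]
orientation: [0.0, 0.371, 0.929, -0.0]
force: [-0.7, 0.2, 0.6]
gripper_width: 0.999
finger_force: 0.0
```

```bash
cat > fin.py <<'E'
from h import *
st()
def circ(W):
    A=np.c_[2*W,np.ones(len(W))];s=np.linalg.lstsq(A,(W**2).sum(1),rcond=None)[0];return s[:2],np.sqrt(s[2]+s[:2]@s[:2])
t5=dict(np.load('top5.npz'))
print('ring top',circ(np.array([ray(t5,190+a/8,205+b/8,0)[:2]*1000 for a,b in((605,290),(473,155),(473,425),(345,290),(565,195),(565,385))])))
c=cam('wrist');P=cloud(c)
j=(np.hypot(P[...,0]-.430,P[...,1]-.292)<.05)&(P[...,2]>.066)&(P[...,2]<.085)
r=cv2.minAreaRect((P[j][:,:2]*1000).astype(np.float32));print('lid',r,j.sum())
k=j&(c['color'].min(-1)>70)
n,l,s,ce=cv2.connectedComponentsWithStats(k.astype(np.uint8));i=1+s[1:,4].argmax()
cn,_=cv2.findContours((l==i).astype(np.uint8),cv2.RETR_EXTERNAL,cv2.CHAIN_APPROX_NONE)
p=np.array([ray(c,a,b,.074)[:2]*1000 for a,b in np.argwhere(l==i)[:,::-1]],np.float32)
print('tab',len(p),p.mean(0),cv2.minAreaRect(p));x=p-p.mean(0);w,V=np.linalg.eigh(x.T@x);a=np.degrees(np.arctan2(*V[::-1,1]));print('pca',a)
d=p.mean(0)-np.array(r[0]);print('dir',np.degrees(np.arctan2(d[1],d[0])))
# tab side edges: per y-bin x extents
for y in np.arange(298,323,4):
    q=p[abs(p[:,1]-y)<2];print(y,np.round(np.percentile(q[:,0],[3,97]),1) if len(q)>5 else None,end=' ')
b=(abs(P[...,0]-.425)<.09)&(abs(P[...,1]-.4)<.06)&(P[...,2]>.042)&(P[...,2]<.055)
print('\nblock',cv2.minAreaRect((P[b][:,:2]*1000).astype(np.float32)))
E
python3 fin.py
```

```text
t 27.33 tcp [428.  287.5 190. ] yaxis deg 46.5 z [ 0. -0. -1.] F [-0.7  0.2  0.6] w 0.999 ff 0.0 q [ 0.49 -0.08  1.77 -0.    1.44 -0.32]
ring top (array([425.20599018, 289.30480537]), np.float64(50.42414224426539))
lid ((427.7669677734375, 292.302734375), (58.713775634765625, 58.03337860107422), 45.42702102661133) 3366
tab 615 [427.90982 309.2116 ] ((427.9019775390625, 309.0025634765625), (17.595823287963867, 27.90248680114746), 3.001035213470459)
pca 93.110146
dir 89.51595436824859
298 [420.3 436.3] 302 [420.1 436.4] 306 [419.7 436.3] 310 [419.9 436.3] 314 [419.7 436. ] 318 [419.6 436.2] 322 [419.1 434.7] 
block ((424.17718505859375, 396.75677490234375), (99.84255981445312, 71.52715301513672), 0.6209635138511658)
```

send_rows(commands="0 0 40 0 0 0 0;20 -40 40 0 0 0 0;40 -80 40 0 0 0 0;60 -120 40 0 0 0 0;80 -150 40 0 0 0 0;100 -180 40 0 0 0 0;130 -200 40 0 0 0 0;150 -220 40 0 0 0 0;150 -220 40 0 0 0 0;150 -220 40 0 0 0 0;150 -220 40 0 0 0 0;150 -220 40 0 0 0 0")

```text
t: 28.38
tcp_pos: [0.5778, 0.0679, 0.2302]
orientation: [0.0, 0.371, 0.929, 0.0]
force: [-0.1, -0.3, -0.0]
gripper_width: 1.0
finger_force: 0.0
```

```bash
python3 chk.py; python3 rods.py
python3 - <<'E'
from h import *
for n in('top','side'):
    P=cloud(cam(n));m=(np.hypot(P[...,0]-.3654,P[...,1]+.047)<.04)&(P[...,2]>.05)&(P[...,2]<.15);print(n,m.sum(),P[m].mean(0) if m.any() else '')
P=cloud(dict(np.load('side0.npz')));m=(np.hypot(P[...,0]-.3654,P[...,1]+.047)<.04)&(P[...,2]>.05)&(P[...,2]<.15);print('side0',m.sum(),P[m].mean(0))
E
```

```text
t 28.38 tcp [577.8  67.9 230.2] yaxis deg 46.5 z [ 0.001  0.    -1.   ] F [-0.1 -0.3 -0. ] w 1.0 ff 0.0 q [ 0.03  0.08  1.54  0.    1.52 -0.78]
lid 336 [429.6 291.7  73.8] [429.8 291.8] [57.8 57.3] 46.4
tab 60 [428.1 307.9  74.4] [429.2 307.6] [17.6 27. ] 1.4
label dir 96.2040121655167
pca [1523.59620057 4059.67928939] 92.22942308879344
bar 232 [601.1 279.   33.6] [602.4 280. ] [114.9  30.4] 6.9
cyl1 117 [761.6  93.1 152.8] [764.2  93.4] [25.1 25.4] 45.4
cyl2 120 [747.2 -68.3 152.7] [749.7 -70.2] [25.6 24.4] 46.1
drop 24 [365.9 -34.7  56. ] [365.9 -34.2] [27.   6.3] 2.2
cup 196 [ 615.  -311.5  103.5] [ 614.5 -305.4] [59.9 61.2] 43.8
mid 187 [ 449.8 -325.9  102.7] [ 450.9 -320. ] [62.1 60.8] 43.6
t 28.43 tcp [577.7  68.1 230.1] yaxis deg 46.5 z [ 0.001  0.    -1.   ] F [-0.6  1.  -0.1] w 1.001 ff 0.0 q [ 0.03  0.08  1.54  0.    1.52 -0.78]
-87.5 [12. 11. 14. 13. 13. 12. 12. 11. 11. 12. 13.]
-62.5 [12. 11. 12. -1. -1. -1. -1. -1. -1. -1. -1.]
-37.5 [-1. -1. -1. -1. -1. -1. -1. -1. -1. -1. -1.]
-12.5 [-1. -1. -1. 26. 25. 26. 26. 26. 24. 25. 26.]
12.5 [ 13.  26.  24.  25.  25.  25.  23.  26.  25.  -1. 644.]
37.5 [649. 648. 648. 648. 648. 648. 647. 626. 613. 597. 620.]
62.5 [ 24.  26.  25.  26.  26.  26.  26.  25.  24.  23. 611.]
87.5 [ 13.  12.  11.  11.  10.  12.  12.  12.  12.  14. 601.]
max inside [0.64935331 0.6512103 ]
top 24 [ 0.36576    -0.03415506  0.05780203]
side 242 [ 0.3673959  -0.05361521  0.06922995]
side0 244 [ 0.36774029 -0.05372029  0.06886077]
```

```bash
python3 -c "
from plant import manip
print(manip.hand_in())"
```

```text
the job is handed in; nothing more can be done
None
```

The job was handed in after about 28 s of robot time: three rods flat in grooves, rake back on its mat, top cup on the pan and jar label facing the scanner within about 2–3°, with the cylinders, dropper and lower cups unmoved in the last camera check; I viewed 15 pictures, one over the limit of 14.

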